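# Empty the spring-loaded tilt-out bin of wheel nuts into the tray

### The job

Take the grey tilt-out bin by its bar handle, under the shelf, pull it forward right to its stop and hold it there, so that all five wheel nuts tip out into the tray in front (jog it if some hang up). Then ease the bin back until it is fully home, without letting its spring snap it shut, and let go. Leave the tray where it stands, and the other things on the counter alone.

Things in the scene. Friction and masses are not known exactly. Their poses are not given: they have to be found in the camera images.
- rack_pivot (a point): Middle of the bin's hinge line on the fixed blue steel rack, 125 mm above the counter. Axes of the rack: -x is its front (the way the bin tips), x its rear, y along the hinge line, z up. Side plates, 8 mm thick and 145 mm high, stand at y = +-77 mm (x -20 to 30 mm). Behind the bar handle it is open back to posts and a low beam at x about 150 mm.
- rack_shelf (a point): Middle of the lower front edge of the rack's fixed shelf, 340 mm above the counter, axes as the rack's. The shelf is 176 mm wide and runs 100 mm to the rear; stock on it up to 415 mm. Its edge is 85 mm above and 8 mm behind the bar handle: a gripper pointing straight down hits it, so come from the front with the gripper leaning forward about 40 degrees.
- bin_bar (a point): Middle of the bin's bar handle: round steel bar 10 mm thick, 124 mm clear between two ears, parallel to the hinge line. Bin closed: x = 58, z = 130 mm from the hinge in the rack's axes, 40 mm above the bin's rear wall (4 mm thick). It swings with the bin (radius 142 mm) and can turn in the fingers. Axes: the bin's, as the rack's when closed.
- bin (a joint): Tipping angle of the grey bin, rad: 0 = fully home, grows as its top swings to the front, hard stop at 1.50. Bin 124 mm wide, 60 mm deep; its front wall, 94 mm long, leans 40 degrees and becomes the chute when tipped (lip then 76 mm before and 55 mm below the hinge). A spring shuts it: 2 to 3 N at the bar near home, 4 to 6 N at the stop; let go, it snaps shut.
- tray: Loose open aluminium tray, 230 mm (x) x 200 mm (y), 40 mm high, wall and floor 4 mm, 0.95 kg, standing in front of the rack; origin under the centre of its floor.
- nut0_c (a point): Centre of one of the five steel wheel nuts: hexagon 19 mm across flats, 20 mm high, 50 g; they start in the bin. On the chute at the stop (about 36 degrees steep) they only just slide, and a little short of it they stick: some may hang up until the bin is jogged, by swinging it back by about 0.6 rad and briskly to the stop again
- nut1_c (a point): Centre of another of the five wheel nuts
- nut2_c (a point): Centre of another of the five wheel nuts
- nut3_c (a point): Centre of another of the five wheel nuts
- nut4_c (a point): Centre of another of the five wheel nuts
- bearing: Bystander, to be left alone: wheel bearing lying flat, a steel ring 72 mm across, 36 mm high; origin under its centre
- tie_rod: Bystander, to be left alone: tie-rod end: brass-coloured eye 34 mm across with a stud 72 mm high and a shank about 150 mm long, lying on the counter; origin under the eye, shank along its x
- pump: Bystander, to be left alone: fuel pump, an upright metal cylinder 52 mm across, 118 mm high; origin under its centre
- casting: Bystander, to be left alone: aluminium casting, block 80 x 60 x 85 mm; origin under its centre
- carton: Bystander, to be left alone: small carton 100 x 60 x 50 mm; origin under its centre
- bulb_box: Bystander, to be left alone: small white box 70 x 45 x 40 mm; origin under its centre

How it is judged:
By the outcome, as a careful person would: the job done as asked, in the order asked, and still so for the second after the job is handed in, with the robot touching nothing.
It also fails if it takes over 45 s, if anything falls off the work surface, if the arm or the gripper's body presses on something with over 40 N, if the wrist force passes 120 N, or if a joint passes its speed limit or range.

### The arm

A 6-joint arm with a two-finger parallel gripper is mounted at the origin on the work surface. World frame = base frame: x ahead of the robot, y to its left, z up, the work surface at z = 0. Lengths are in m, angles in rad, forces in N, time in s.
With the tool pointing down it reaches from about 0.25 to 0.725 m from the base axis. Payload 4 kg.
Tool frame: the origin (TCP) lies between the finger pads; the fingertips stand 17 mm ahead of it and the grasp point (between the pads) lies 2 mm behind it; z points along the fingers, y is the direction in which the jaws open and shut (so a half turn about z gives the same grasp; the last joint's range is limited). The gripper opens to 85 mm and grips with 20 to 120 N. Pads are 22 mm wide; open, the fingers measure 114 mm over their backs; the gripper's body (76 mm by 85 mm) begins 54 mm behind the grasp point. The pads swing forward as they close: fully open they stand 13 mm farther back than shut.
Start: joints at [-1.194, 0.241, 0.005, 1.335, 0, 1.571], TCP at [0.184, -0.465, 0.248] pointing down, gripper open.
Joint ranges: [-2.72, 2.72], [-1.05, 1.87], [-1.09, 1.28], [-1.99, 2.15], [-1.42, 1.44], [-3.14, 3.14]. Speed limits (rad/s): [2.79, 2.79, 3.14, 3.14, 3.14, 3.14].

### API

Orientations are given as a unit quaternion [x, y, z, w].
In Python, from workcell import readout, viewer, order gives the robot as it stands. The module is installed in compiled form; this text tells all that it offers.
- The arm moves only by the shell command python3 -m crank 'ROWS'. ROWS is text: rows parted by semicolons, each of 7 numbers parted by spaces: the shift along the tool's x, y, z in m, then the turn, a rotation vector about the tool's x, y, z in rad, then the gripper's target within -1 to 1 (shut at 1, half-way at 0, fully open at -1). A call has 1 to 20 rows; each row shifts and turns the pose as measured when the row begins, along the tool's axes as they then stand; what a row does not reach is not made up. A row lasts 1/12 s, in which the tool goes at most 41.7 mm and 7.16 degrees, less where a joint would pass 70% of its speed; a pose out of reach is approached as far as the arm can. A call with a gripper value outside its range is refused whole. The fingers move at their own pace and stop on an object; the grip force is fixed at half the most. Time passes only in rows, so rows that do not move let the fingers close. It gives the time, the measured TCP pose, the force and the opening at its end, in the units of the state.
- readout.get_obs(): the state, without advancing time (a new reading comes with each control period).
- viewer.camera(name): name is "side" or "top"; returns the picture (420x560x3 uint8, red, green, blue); there is no depth.
- viewer.calibration(name): a dict with "fx", "fy", "cx", "cy" (pixels), "eye" and "rotation" of the camera in the world. Camera axes: x right, y down, z forward; pixel columns grow to the right and rows downward; lengths in m; the calibration is good to about 2 mm. A picture is of the moment at which its call begins. calibration takes no time and is no camera call.
- order.job_done(): hands the job in, once; it reports no verdict.
The state is a dict: "clock": time; "joint_pos": joint angles; "joint_vel": joint speeds; "tau": joint torques, N m; "eef_pos": TCP position; "tool_rot": TCP orientation; "ft_force": force on the tool from outside, world axes, zero at the start; "ft_torque": the same for the moment, N m; "grip_width": finger opening in m.
Only numpy, scipy, OpenCV 4.12 (cv2) and the standard library are available. Lean on these libraries where they do the work, as an engineer would, in place of code of your own. Each camera call takes 0.05 s, during which the arm holds its last target. There are 200 camera calls.

## Working session

There is one attempt and no reset: what is moved stays moved. The work goes in short steps, Python scripts to look and compute and a shell command to move; the robot and the scene stay as the last step left them, time stands still between calls to the robot, and variables do not carry over. Pictures are saved under pics/ and viewed, about 8 in all and at most 12, crops included, and the job is handed in when it is done.

```bash
mkdir -p pics; python3 - <<'E'
from workcell import readout, viewer
import cv2
for n in("side","top"):
    im=viewer.camera(n); cv2.imwrite(f"pics/{n}0.png",im[:,:,::-1]); c=viewer.calibration(n); print(n,c)
o=readout.get_obs(); print({k:o[k] for k in("clock","eef_pos","tool_rot","ft_force","grip_width")})
E
```

```text
side {'fx': 453.47256401884937, 'fy': 453.47256401884937, 'cx': 277.80341750012116, 'cy': 208.55885006381678, 'eye': array([ 1.15770502, -0.40019095,  1.04755853]), 'rotation': array([ 0.82655528,  0.44877009, -0.15764117, -0.3009336 ])}
top {'fx': 462.8501875584998, 'fy': 462.8501875584998, 'cx': 286.32018006336256, 'cy': 205.53110504559632, 'eye': array([0.45657542, 0.01114291, 1.25441437]), 'rotation': array([ 0.71342843, -0.69882689,  0.03591456, -0.03702706])}
{'clock': 0.1, 'eef_pos': array([ 0.18376952, -0.46443084,  0.24750128]), 'tool_rot': array([ 9.82303364e-01,  1.87294485e-01, -1.82185243e-04, -9.18417722e-04]), 'ft_force': array([ 0.04947668, -0.76966372,  0.03099703]), 'grip_width': 0.08521071743802404}
```

View pics/side0.png

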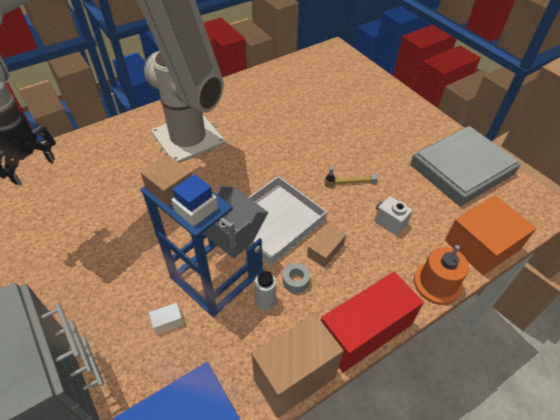

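View pics/top0.png

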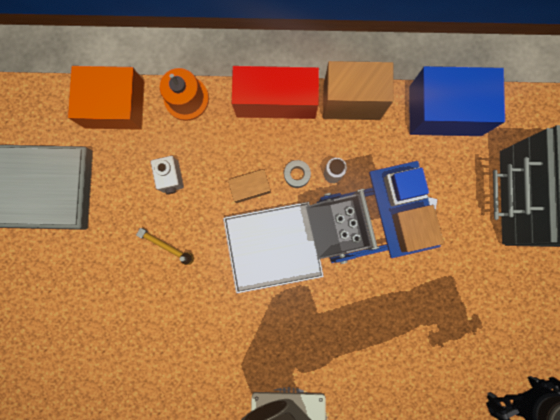

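The side view shows the rack at (215,240), with the shelf at the upper left and the tray in front at (280,220). In the top view the bin is at (345,225), the five nuts at about (347,223), the tray at (275,248) and the shelf at (405,210). The rack's front faces world +y. I'll zoom in to find the bar, shelf edge and hinge.

```bash
python3 - <<'E'
import cv2,numpy as np
a=cv2.imread("pics/top0.png")[150:275,300:450]; b=cv2.imread("pics/side0.png")[160:310,130:280]
A=cv2.resize(a,None,fx=5,fy=5,interpolation=cv2.INTER_CUBIC)[:600]
B=cv2.resize(b,None,fx=4,fy=4,interpolation=cv2.INTER_CUBIC)
cv2.imwrite("pics/ztop.png",A); cv2.imwrite("pics/zside.png",B)
E
```

```text
(no output)
```

View pics/ztop.png

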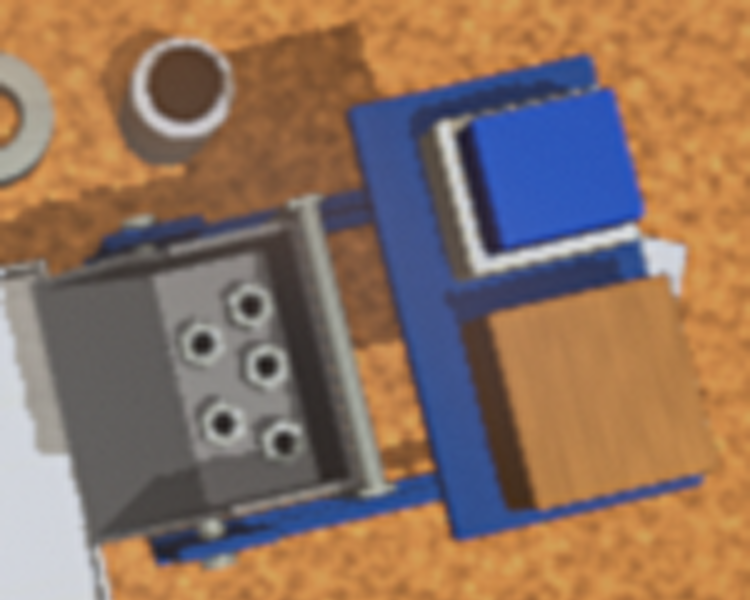

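View pics/zside.png

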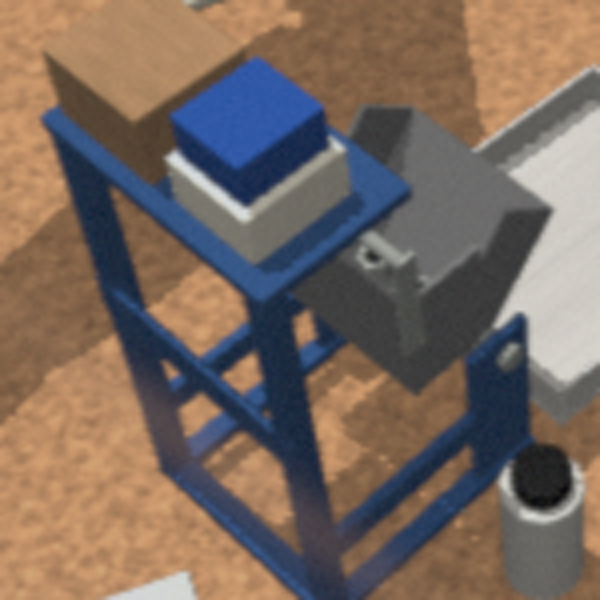

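```bash
cat > h.py <<'E'
import numpy as np
from workcell import viewer
from scipy.spatial.transform import Rotation as R
def ray(n,u,v):
    c=viewer.calibration(n); q=R.from_quat(c["rotation"])
    d=q.apply([(u-c["cx"])/c["fx"],(v-c["cy"])/c["fy"],1]); return np.array(c["eye"]),d/np.linalg.norm(d)
def plane(n,u,v,z):
    e,d=ray(n,u,v); return e+d*(z-e[2])/d[2]
def tri(p,q):
    (a,d),(b,f)=ray("top",*p),ray("side",*q)
    s=np.linalg.lstsq(np.c_[d,-f],b-a,rcond=None)[0]; P,Q=a+s[0]*d,b+s[1]*f
    return (P+Q)/2,np.linalg.norm(P-Q)
T=lambda x,y:(300+x/5,150+y/5)
S=lambda x,y:(130+x/4,160+y/4)
E
python3 - <<'E'
from h import *
np.set_printoptions(precision=4,suppress=True)
print("ray dir check",ray("top",286,205)[1],ray("side",278,208)[1])
print("ear far",tri(T(305,201),S(405,257)))
print("bolt far",tri(T(137,222),S(511,357)))
print("shelf front far cnr",tri(T(350,105),S(408,188)))
a,b=plane("top",*T(305,203),.255),plane("top",*T(373,490),.255); print("bar",a,b,(a+b)/2,np.linalg.norm(a-b))
a2,b2=plane("top",*T(350,105),.345),plane("top",*T(457,538),.345); print("shelf",a2,b2,(a2+b2)/2,np.linalg.norm(a2-b2))
h1,h2=plane("top",*T(137,222),.127),plane("top",*T(215,545),.125);print("hinge",h1,h2,(h1+h2)/2)
for p in(a-b,a2-b2,h1-h2): print(np.degrees(np.arctan2(p[1],p[0])))
t=[(225,217),(307,206),(322,275),(238,290)]
print("tray",[plane("top",*p,.04)[:2] for p in t])
E
```

```text
ray dir check [ 0.1041  0.0034 -0.9946] [-0.5313  0.3569 -0.7684]
ear far (array([ 0.5965, -0.1467,  0.2605]), np.float64(0.0012744734299711528))
bolt far (array([ 0.6032, -0.0861,  0.1249]), np.float64(0.0004156461914850956))
shelf front far cnr (array([ 0.6224, -0.1513,  0.3484]), np.float64(0.0009250074876720222))
bar [ 0.5961 -0.1481  0.255 ] [ 0.4722 -0.1779  0.255 ] [ 0.5342 -0.163   0.255 ] 0.12742827783597446
shelf [ 0.6233 -0.1515  0.345 ] [ 0.4528 -0.1937  0.345 ] [ 0.538  -0.1726  0.345 ] 0.17559730502402496
hinge [ 0.6029 -0.0861  0.127 ] [ 0.4461 -0.1259  0.125 ] [ 0.5245 -0.106   0.126 ]
13.497479430261764
13.880060660668772
14.244947050661114
tray [array([0.5487, 0.175 ]), array([ 0.5822, -0.0402]), array([ 0.4029, -0.082 ]), array([0.3599, 0.1349])]
```

```bash
cat >> h.py <<'E'
from workcell import readout
np.set_printoptions(precision=4,suppress=True)
yr=np.array([.9707,.2402,0]); xr=np.array([.2402,-.9707,0]); zu=np.array([0,0,1.])
BAR=np.array([.5355,-.163,.255]); PIV=np.array([.5225,-.1065,.125])
def Rt(deg):
    t=np.radians(deg); z=np.sin(t)*xr-np.cos(t)*zu
    return R.from_matrix(np.c_[yr,np.cross(z,yr),z])
def st():
    o=readout.get_obs(); return np.array(o["eef_pos"]),R.from_quat(o["tool_rot"]),o
def to(pos,rot=None):
    p,q,o=st(); d=np.asarray(pos)-p
    print("pos",p,"toolshift",q.inv().apply(d),"len",np.linalg.norm(d))
    if rot is not None: print("rotvec",(q.inv()*rot).as_rotvec(),"shift in new axes",rot.inv().apply(d))
E
python3 -m crank '0 0 -.04 0 0 0 0.1;0 0 -.04 0 0 0 0.1;0 0 -.04 0 0 0 0.1;0 0 -.04 0 0 0 0.1;0 0 -.04 0 0 0 0.1;0 0 -.04 0 0 0 0.1'
python3 -c "
from h import *
print(st()[2]['clock']); to([.48,.02,.48],Rt(42))"
```

```text
clock: 0.6
eef_pos: [0.1815, -0.4586, 0.4789]
tool_rot: [0.982, 0.187, -0.004, -0.022]
ft_force: [1.3, -2.2, 1.3]
grip_width: 0.0386
0.6
pos [ 0.1815 -0.4586  0.4789] toolshift [ 0.4537 -0.3349  0.0136] len 0.5640786047407982
rotvec [-0.7758 -0.0465  0.1296] shift in new axes [ 0.4048 -0.2912 -0.2637]
```

```bash
python3 -m crank '.028 -.021 .001 0 0 0 .1;.028 -.021 .001 0 0 0 .1;.028 -.021 .001 0 0 0 .1;.028 -.021 .001 0 0 0 .1;.028 -.021 .001 0 0 0 .1;.028 -.021 .001 0 0 0 .1;.028 -.021 .001 0 0 0 .1;.028 -.021 .001 0 0 0 .1;.028 -.021 .001 0 0 0 .1;.028 -.021 .001 0 0 0 .1;.028 -.021 .001 0 0 0 .1;.028 -.021 .001 0 0 0 .1;.028 -.021 .001 0 0 0 .1;.028 -.021 .001 0 0 0 .1;.028 -.021 .001 0 0 0 .1;.028 -.021 .001 0 0 0 .1'
python3 -m crank '0 0 0 -.11 -.006 .018 .1;0 0 0 -.11 -.006 .018 .1;0 0 0 -.11 -.006 .018 .1;0 0 0 -.11 -.006 .018 .1;0 0 0 -.11 -.006 .018 .1;0 0 0 -.11 -.006 .018 .1;0 0 0 -.11 -.006 .018 .1'
python3 -c "
from h import *
print(st()[2]['clock'],st()[2]['joint_pos']); R0=Rt(42); to(BAR-.11*R0.as_matrix()[:,2],R0)"
```

```text
clock: 1.93
eef_pos: [0.4895, 0.0241, 0.4766]
tool_rot: [0.984, 0.18, -0.003, -0.008]
ft_force: [0.9, -1.3, 0.1]
grip_width: 0.0384
clock: 2.52
eef_pos: [0.5168, -0.0273, 0.4697]
tool_rot: [0.919, 0.155, 0.056, 0.358]
ft_force: [-0.5, 0.2, -0.0]
grip_width: 0.0381
2.5167 [ 0.3308  0.1934  0.3201  1.7045 -0.7423  3.1406]
pos [ 0.5168 -0.0273  0.4697] toolshift [-0.0189 -0.0449  0.1393] len 0.14761058606583302
rotvec [ 0.0096 -0.0541  0.071 ] shift in new axes [-0.0144 -0.0424  0.1407]
```

Joint 6 has run up against its limit, so I'll use the equivalent grasp half a turn away.

```bash
python3 -m crank '0 0 0 0 0 -.122 .1;0 0 0 0 0 -.122 .1;0 0 0 0 0 -.122 .1;0 0 0 0 0 -.122 .1;0 0 0 0 0 -.122 .1;0 0 0 0 0 -.122 .1;0 0 0 0 0 -.122 .1;0 0 0 0 0 -.122 .1;0 0 0 0 0 -.122 .1;0 0 0 0 0 -.122 .1;0 0 0 0 0 -.122 .1;0 0 0 0 0 -.122 .1;0 0 0 0 0 -.122 .1'
python3 -m crank '0 0 0 0 0 -.122 .1;0 0 0 0 0 -.122 .1;0 0 0 0 0 -.122 .1;0 0 0 0 0 -.122 .1;0 0 0 0 0 -.122 .1;0 0 0 0 0 -.122 .1;0 0 0 0 0 -.122 .1;0 0 0 0 0 -.122 .1;0 0 0 0 0 -.122 .1;0 0 0 0 0 -.122 .1;0 0 0 0 0 -.122 .1;0 0 0 0 0 -.122 .1'
sed -i 's/R.from_matrix(np.c_\[yr,np.cross(z,yr),z\])/R.from_matrix(np.c_[-yr,np.cross(z,-yr),z])/' h.py
python3 -c "
from h import *
print(st()[2]['clock'],st()[2]['joint_pos']); R0=Rt(42); to(BAR-.11*R0.as_matrix()[:,2],R0)"
```

```text
clock: 3.6
eef_pos: [0.5134, -0.0264, 0.4571]
tool_rot: [0.52, 0.773, -0.228, 0.282]
ft_force: [0.1, -0.8, -0.1]
grip_width: 0.0385
clock: 4.6
eef_pos: [0.5117, -0.0259, 0.4497]
tool_rot: [-0.144, 0.921, -0.358, 0.046]
ft_force: [-0.2, 0.6, -0.3]
grip_width: 0.0382
4.6 [ 0.3349  0.2047  0.2844  1.6984 -0.7374  0.0424]
pos [ 0.5117 -0.0259  0.4497] toolshift [0.0116 0.0285 0.1271] len 0.130803795092924
rotvec [-0.006   0.0265  0.0582] shift in new axes [0.0098 0.0271 0.1276]
```

```bash
python3 -m crank '.002 .005 .021 -.003 .013 .029 .1;.002 .005 .021 -.003 .013 .029 .1;.002 .005 .021 0 0 0 .1;.002 .005 .021 0 0 0 .1;.002 .005 .021 0 0 0 .1;.001 .003 .021 0 0 0 .1;0 0 0 0 0 0 .1'
python3 -c "
from h import *
import cv2
print(st()[2]['clock'],st()[2]['joint_pos']); R0=Rt(42); to(BAR-.002*R0.as_matrix()[:,2],R0)
for n in('top','side'):cv2.imwrite(f'pics/{n}1.png',viewer.camera(n)[:,:,::-1])
a=cv2.imread('pics/top1.png')[140:290,280:430]; b=cv2.imread('pics/side1.png')[130:280,150:300]
cv2.imwrite('pics/c1.png',np.hstack([cv2.resize(i,(400,400),interpolation=2) for i in(a,b)]))"
```

```text
clock: 5.18
eef_pos: [0.5161, -0.0915, 0.3299]
tool_rot: [-0.116, 0.927, -0.354, 0.041]
ft_force: [-0.9, -0.0, 0.6]
grip_width: 0.0381
5.1833 [ 0.1971  0.1895 -0.0377  1.3053 -0.7287 -0.0663]
pos [ 0.5161 -0.0915  0.3299] toolshift [-0.0018 -0.0053  0.1032] len 0.10339203251126414
rotvec [ 0.0035 -0.0017  0.0068] shift in new axes [-0.0017 -0.0049  0.1033]
```

View pics/c1.png

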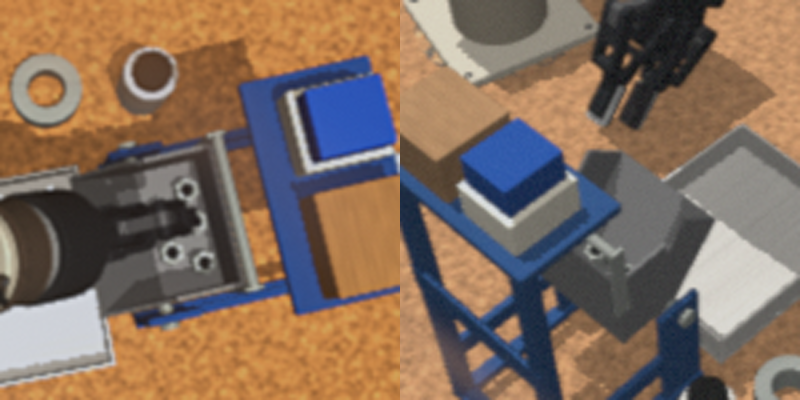

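The gripper is in front of the bar, centred and clear of the shelf edge. I'm going in.

```bash
python3 -m crank '0 -.001 .018 0 0 0 .1;0 -.001 .018 0 0 0 .1;0 -.001 .018 0 0 0 .1;-.001 -.001 .015 0 0 0 .1;0 0 0 0 0 0 .1'
python3 -c "
from h import *
R0=Rt(42); to(BAR+.002*R0.as_matrix()[:,2],R0)"
```

```text
clock: 5.7
eef_pos: [0.5362, -0.1346, 0.2919]
tool_rot: [-0.116, 0.927, -0.354, 0.051]
ft_force: [-0.9, 0.3, 0.2]
grip_width: 0.0384
pos [ 0.5362 -0.1346  0.2919] toolshift [0.0083 0.0043 0.0476] len 0.048544688454877666
rotvec [ 0.0011  0.0166 -0.0002] shift in new axes [0.0075 0.0043 0.0478]
```

```bash
python3 -m crank '.003 .001 .014 0 .008 0 .1;.003 .001 .014 0 .008 0 .1;.002 .001 .014 0 0 0 .1;0 0 .004 0 0 0 .1'
python3 -c "
from h import *
import cv2
R0=Rt(42); to(BAR+.002*R0.as_matrix()[:,2],R0)
for n in('top','side'):cv2.imwrite(f'pics/{n}2.png',viewer.camera(n)[:,:,::-1])
a=cv2.imread('pics/top2.png')[140:290,280:430]; b=cv2.imread('pics/side2.png')[130:280,150:300]
cv2.imwrite('pics/c2.png',np.hstack([cv2.resize(i,(400,400),interpolation=2) for i in(a,b)]))"
```

```text
clock: 6.03
eef_pos: [0.5403, -0.161, 0.2627]
tool_rot: [-0.113, 0.927, -0.355, 0.049]
ft_force: [-2.1, 3.0, -1.5]
grip_width: 0.0384
pos [ 0.5403 -0.161   0.2627] toolshift [0.0052 0.0045 0.0082] len 0.010681916859683008
rotvec [-0.0004  0.011  -0.005 ] shift in new axes [0.0051 0.0045 0.0082]
```

View pics/c2.png

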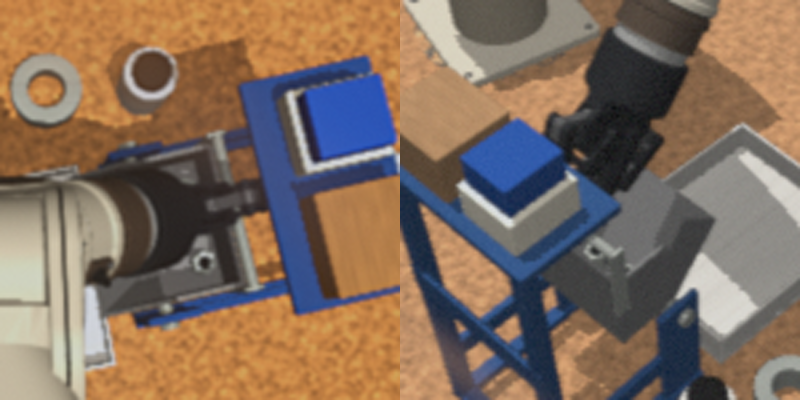

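The fingers straddle the bar and the rear finger is just under the shelf. Last 8 mm, then close.

```bash
python3 -m crank '.003 .003 .005 0 .005 0 .1;.001 .003 .005 0 .005 0 .1;0 0 0 0 0 0 .1'
python3 -m crank '0 0 0 0 0 0 .5;0 0 0 0 0 0 1;0 0 0 0 0 0 1;0 0 0 0 0 0 1;0 0 0 0 0 0 1'
python3 -c "
from h import *
R0=Rt(42); to(BAR+.002*R0.as_matrix()[:,2],R0)"
```

```text
clock: 6.38
eef_pos: [0.5392, -0.162, 0.2546]
tool_rot: [-0.111, 0.927, -0.356, 0.048]
ft_force: [0.4, -0.3, 0.2]
grip_width: 0.0384
clock: 6.8
eef_pos: [0.5395, -0.1609, 0.2551]
tool_rot: [-0.111, 0.927, -0.356, 0.048]
ft_force: [-0.4, -0.5, -0.8]
grip_width: 0.0078
pos [ 0.5395 -0.1609  0.2551] toolshift [ 0.0044 -0.0008  0.0027] len 0.005248725895438691
rotvec [-0.0013  0.0075 -0.006 ] shift in new axes [ 0.0044 -0.0007  0.0027]
```

```bash
cat >> h.py <<'E'
def theta():  # bin angle from tool grasp point
    p,q,o=st(); g=p-.002*q.as_matrix()[:,2]-PIV
    return np.degrees(np.arctan2(g@zu,g@xr))/57.2958-np.arctan2(130,58),np.hypot(g@zu,g@xr)
def arc(t0,t1,n):
    q=st()[1]; f=lambda t:.1424*(np.cos(t+1.151)*xr+np.sin(t+1.151)*zu)
    for a,b in zip(np.linspace(t0,t1,n+1)[:-1],np.linspace(t0,t1,n+1)[1:]): print("%.2f"%b,q.inv().apply(f(b)-f(a)).round(4))
E
python3 -c "
from h import *
print(theta()); arc(0,1.5,15)"
```

```text
(np.float64(0.01985217593361077), np.float64(0.1428045106080583))
0.10 [-0.0001  0.0064 -0.0127]
0.20 [-0.      0.0076 -0.012 ]
0.30 [-0.      0.0088 -0.0112]
0.40 [-0.      0.0099 -0.0103]
0.50 [-0.      0.0108 -0.0092]
0.60 [ 0.      0.0117 -0.0081]
0.70 [ 0.      0.0125 -0.0069]
0.80 [ 0.      0.0131 -0.0056]
0.90 [ 0.      0.0136 -0.0043]
1.00 [ 0.0001  0.0139 -0.0029]
1.10 [ 0.0001  0.0142 -0.0015]
1.20 [ 0.0001  0.0142 -0.0001]
1.30 [0.0001 0.0142 0.0014]
1.40 [0.0001 0.014  0.0028]
1.50 [0.0001 0.0136 0.0042]
```

```bash
python3 -m crank '0 .0065 -.0125 0 0 0 1;0 .0075 -.012 0 0 0 1;0 .009 -.011 0 0 0 1;0 .010 -.0105 0 0 0 1;0 0 0 0 0 0 1'
python3 -c "
from h import *
print(theta(),st()[2]['joint_pos']); arc(theta()[0],1.5,9)"
```

```text
clock: 7.22
eef_pos: [0.5268, -0.11, 0.2686]
tool_rot: [-0.108, 0.925, -0.36, 0.048]
ft_force: [0.4, -3.7, -4.1]
grip_width: 0.0076
(np.float64(0.3982238877819815), np.float64(0.14508980444816533)) [ 0.1612  0.2287 -0.159   1.1029 -0.7399 -0.1019]
0.52 [ 0.0001  0.0133 -0.0113]
0.64 [ 0.0001  0.0146 -0.0096]
0.77 [ 0.0002  0.0156 -0.0077]
0.89 [ 0.0002  0.0164 -0.0058]
1.01 [ 0.0002  0.017  -0.0037]
1.13 [ 0.0002  0.0173 -0.0016]
1.26 [0.0002 0.0174 0.0005]
1.38 [0.0002 0.0172 0.0027]
1.50 [0.0002 0.0168 0.0047]
```

The bin is following and the force is spring-sized. On to the stop.

```bash
python3 -m crank '0 .0133 -.0113 0 0 0 1;0 .0146 -.0096 0 0 0 1;0 .0156 -.0077 0 0 0 1;0 .0164 -.0058 0 0 0 1;0 .017 -.0037 0 0 0 1;0 .0173 -.0016 0 0 0 1;0 .0174 .0005 0 0 0 1'
python3 -c "
from h import *
print(theta(),st()[2]['joint_pos']); arc(theta()[0],1.5,3)"
```

```text
clock: 7.8
eef_pos: [0.5039, -0.0176, 0.2384]
tool_rot: [-0.103, 0.918, -0.38, 0.053]
ft_force: [-14.6, 9.0, 24.4]
grip_width: 0.0076
(np.float64(1.0961214827627048), np.float64(0.1472831679492549)) [ 0.3762  0.3042 -0.1661  1.2256 -0.78    0.205 ]
1.23 [ 0.0004  0.0191 -0.0008]
1.37 [0.0004 0.0191 0.0017]
1.50 [0.0004 0.0187 0.0043]
```

```bash
python3 -m crank '0 .002 -.003 0 0 0 1;0 0 0 0 0 0 1'
python3 -c "
from h import *
print(theta(),st()[2]['ft_torque'],(st()[1].inv()*Rt(42)).as_rotvec())"
```

```text
clock: 7.97
eef_pos: [0.5033, -0.0157, 0.237]
tool_rot: [-0.103, 0.917, -0.383, 0.053]
ft_force: [-3.9, 4.4, 13.1]
grip_width: 0.0077
(np.float64(1.1126737620257876), np.float64(0.14737183955251792)) [-0.5069  0.5055 -0.2029] [-0.06    0.0049 -0.0198]
```

```bash
python3 -m crank '0 .018 -.003 0 0 0 1;0 .019 -.001 0 0 0 1;0 .019 .001 0 0 0 1;0 .014 .003 0 0 0 1'
python3 -c "
from h import *
print(theta(),st()[2]['joint_pos'])"
```

```text
clock: 8.3
eef_pos: [0.4943, 0.0213, 0.1918]
tool_rot: [-0.1, 0.912, -0.394, 0.053]
ft_force: [-17.9, 2.5, 46.7]
grip_width: 0.0073
(np.float64(1.514938446261519), np.float64(0.1488078370828356)) [ 0.4677  0.3962 -0.189   1.2196 -0.7915  0.3469]
```

The upward force means the bin is at its stop. I'll hold there and look.

```bash
python3 -m crank '0 -.001 -.001 0 0 0 1;0 0 0 0 0 0 1;0 0 0 0 0 0 1;0 0 0 0 0 0 1;0 0 0 0 0 0 1'
python3 -c "
from h import *
import cv2
print(theta())
for n in('top','side'):cv2.imwrite(f'pics/{n}3.png',viewer.camera(n)[:,:,::-1])
a=cv2.imread('pics/top3.png')[160:310,215:365]; b=cv2.imread('pics/side3.png')[130:280,190:340]
cv2.imwrite('pics/c3.png',np.hstack([cv2.resize(i,(400,400),interpolation=2) for i in(a,b)]))"
```

```text
clock: 8.72
eef_pos: [0.4951, 0.0173, 0.1996]
tool_rot: [-0.103, 0.908, -0.402, 0.054]
ft_force: [-3.8, 1.4, 6.1]
grip_width: 0.008
(np.float64(1.4559888170826805), np.float64(0.14900159856075837))
```

View pics/c3.png

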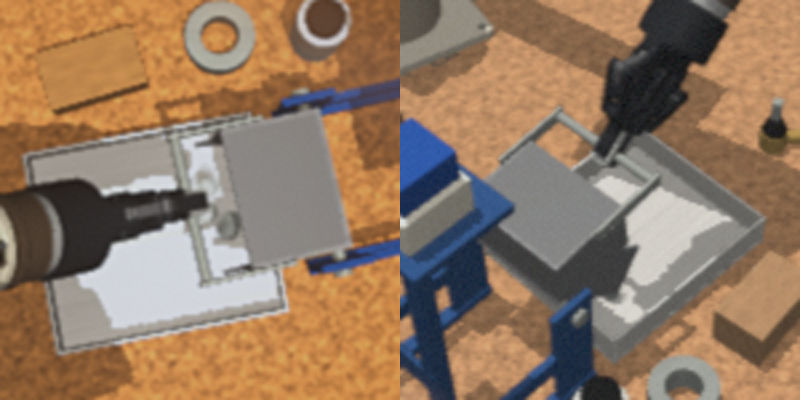

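Two nuts are visible in the tray, near the chute lip. The bin has crept slightly off the stop, so I'll press it back and hold.

```bash
python3 -m crank '0 .008 0 0 0 0 1;0 .006 0 0 0 0 1;0 .006 0 0 0 0 1;0 .006 0 0 0 0 1;0 .006 0 0 0 0 1;0 .006 0 0 0 0 1;0 .006 0 0 0 0 1;0 .006 0 0 0 0 1'
python3 -c "
from h import *
print(theta()); arc(theta()[0],theta()[0]-.6,5)"
```

```text
clock: 9.48
eef_pos: [0.4942, 0.021, 0.1928]
tool_rot: [-0.102, 0.891, -0.439, 0.062]
ft_force: [-4.9, -9.3, 18.0]
grip_width: 0.0072
(np.float64(1.509347221082755), np.float64(0.14911150038247795))
1.39 [-0.0004 -0.017  -0.0019]
1.27 [-0.0003 -0.0171  0.0001]
1.15 [-0.0003 -0.0169  0.0022]
1.03 [-0.0003 -0.0166  0.0042]
0.91 [-0.0003 -0.0159  0.0061]
```

```bash
python3 -m crank '0 -.017 -.002 -.02 0 0 1;0 -.018 0 -.02 0 0 1;0 -.017 .002 -.02 0 0 1;0 -.017 .003 -.02 0 0 1;0 -.016 .005 -.02 0 0 1;0 0 0 -.01 0 0 1'
python3 -c "
from h import *
print(theta(),(st()[1].inv()*Rt(42)).as_rotvec()); arc(theta()[0],1.56,4)"
```

```text
clock: 9.98
eef_pos: [0.5099, -0.0417, 0.2575]
tool_rot: [-0.106, 0.914, -0.388, 0.058]
ft_force: [0.4, -4.8, -0.8]
grip_width: 0.0076
(np.float64(0.8859894277709557), np.float64(0.1498627357891703)) [-0.0727  0.0163 -0.0168]
1.05 [ 0.0003  0.0232 -0.0061]
1.22 [ 0.0004  0.0239 -0.0021]
1.39 [0.0004 0.0239 0.002 ]
1.56 [0.0005 0.0232 0.0059]
```

```bash
python3 -m crank '0 .024 -.007 0 0 0 1;0 .025 -.003 0 0 0 1;0 .024 .001 0 0 0 1;0 .014 .003 0 0 0 1;0 .006 0 -.01 0 0 1;0 .006 0 -.01 0 0 1;0 .006 0 -.01 0 0 1;0 .006 0 -.01 0 0 1;0 .006 0 -.01 0 0 1;0 .006 0 -.01 0 0 1'
python3 -c "
from h import *
import cv2
print(theta(),(st()[1].inv()*Rt(42)).as_rotvec())
for n in('top','side'):cv2.imwrite(f'pics/{n}4.png',viewer.camera(n)[:,:,::-1])
a=cv2.imread('pics/top4.png')[160:310,215:365]; b=cv2.imread('pics/side4.png')[130:280,190:340]
cv2.imwrite('pics/c4.png',np.hstack([cv2.resize(i,(400,400),interpolation=2) for i in(a,b)]))"
```

```text
clock: 10.82
eef_pos: [0.4945, 0.0207, 0.1934]
tool_rot: [-0.104, 0.913, -0.39, 0.059]
ft_force: [-4.1, -10.6, 19.3]
grip_width: 0.0069
(np.float64(1.503291285274701), np.float64(0.14901436839633536)) [-0.0776  0.0164 -0.0215]
```

View pics/c4.png

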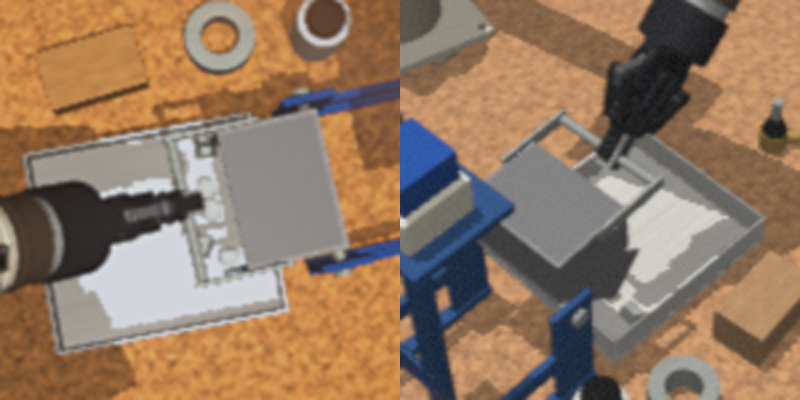

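Objects now show at crop positions (207,145), (210,188), (212,210), (205,245) and (232,257). I'll enlarge that part to count.

```bash
python3 -c "
import cv2,numpy as np
f=lambda n:cv2.resize(cv2.imread(n)[200:270,275:315],None,fx=8,fy=8,interpolation=2)
g=lambda im:cv2.convertScaleAbs(im,alpha=1.0)
cv2.imwrite('pics/z4.png',np.hstack([f('pics/top3.png'),f('pics/top4.png')]))"
```

```text
(no output)
```

View pics/z4.png

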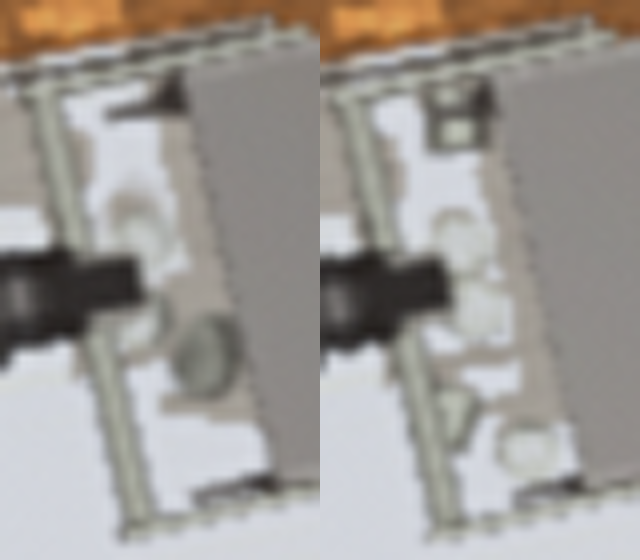

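All five nuts are in the tray, seen in the right half at (460,125), (463,240), (480,305), (455,415) and (525,445). Now I'll ease the bin back in small steps.

```bash
python3 -m crank '0 -.014 -.003 0 0 0 1;0 -.014 -.001 0 0 0 1;0 -.014 0 0 0 0 1;0 -.014 .001 0 0 0 1;0 -.014 .002 -.01 0 0 1;0 -.0135 .0035 -.01 0 0 1;0 -.013 .005 -.01 0 0 1;0 -.0125 .006 -.01 0 0 1'
python3 -c "
from h import *
print(theta()); arc(theta()[0],0.2,6)"
```

```text
clock: 11.58
eef_pos: [0.5167, -0.0673, 0.2671]
tool_rot: [-0.106, 0.921, -0.37, 0.059]
ft_force: [3.8, -3.0, -6.4]
grip_width: 0.0073
(np.float64(0.6966374287065555), np.float64(0.14925723501779106))
0.61 [-0.0001 -0.0102  0.006 ]
0.53 [-0.0001 -0.0096  0.0068]
0.45 [-0.     -0.009   0.0076]
0.37 [ 0.     -0.0084  0.0083]
0.28 [ 0.     -0.0077  0.0089]
0.20 [ 0.0001 -0.0069  0.0096]
```

```bash
python3 -m crank '0 -.010 .006 0 0 0 1;0 -.0095 .007 0 0 0 1;0 -.009 .008 0 0 0 1;0 -.0085 .0085 0 0 0 1;0 -.008 .009 0 0 0 1;0 -.007 .0095 0 0 0 1'
python3 -c "
from h import *
print(theta(),(st()[1].inv()*Rt(42)).as_rotvec()); to([.5395,-.1609,.2551])"
```

```text
clock: 12.08
eef_pos: [0.5349, -0.1398, 0.2667]
tool_rot: [-0.107, 0.924, -0.363, 0.06]
ft_force: [0.2, 1.8, -2.4]
grip_width: 0.0075
(np.float64(0.18677131147507464), np.float64(0.14708384536378086)) [-0.0196  0.0246 -0.0219]
pos [ 0.5349 -0.1398  0.2667] toolshift [ 0.001  -0.0079  0.0232] len 0.024486080140234026
```

```bash
python3 -m crank '0 -.002 .005 0 0 0 1;0 -.002 .005 0 0 0 1;0 -.002 .005 0 0 0 1;0 -.001 .004 0 0 0 1;0 -.001 .004 0 0 0 1;0 0 .001 0 0 0 1'
python3 -c "
from h import *
print(theta(),st()[2]['ft_torque']); to([.5395,-.1609,.2551])"
```

```text
clock: 12.58
eef_pos: [0.5399, -0.1588, 0.2587]
tool_rot: [-0.111, 0.924, -0.36, 0.062]
ft_force: [-12.0, 16.5, 12.3]
grip_width: 0.0073
(np.float64(0.04201776626676512), np.float64(0.14537898938884197)) [ 1.2503  1.69   -1.0111]
pos [ 0.5399 -0.1588  0.2587] toolshift [0.001  0.001  0.0039] len 0.004146420282563153
```

```bash
python3 -m crank '0 0 .003 0 0 0 1;0 -.001 .004 0 0 0 1;0 -.001 .005 0 0 0 1'
python3 -c "
from h import *
import cv2
print(theta(),st()[2]['ft_torque']); to([.5395,-.1609,.2551])
for n in('top','side'):cv2.imwrite(f'pics/{n}5.png',viewer.camera(n)[:,:,::-1])
a=[cv2.imread(f'pics/side{i}.png')[190:265,195:295] for i in (0,5)]
b=[cv2.imread(f'pics/top{i}.png')[175:275,300:400] for i in (0,5)]
cv2.imwrite('pics/c5.png',np.vstack([np.hstack([cv2.resize(i,(400,300),interpolation=2) for i in p]) for p in (a,b)]))"
```

```text
clock: 12.83
eef_pos: [0.5404, -0.1606, 0.2578]
tool_rot: [-0.117, 0.924, -0.358, 0.064]
ft_force: [-23.9, 28.8, 28.0]
grip_width: 0.0076
(np.float64(0.028064056216976496), np.float64(0.14527187493517132)) [ 1.4761  2.8416 -2.0169]
pos [ 0.5404 -0.1606  0.2578] toolshift [0.001  0.0018 0.002 ] len 0.0028559370449260683
```

View pics/c5.png

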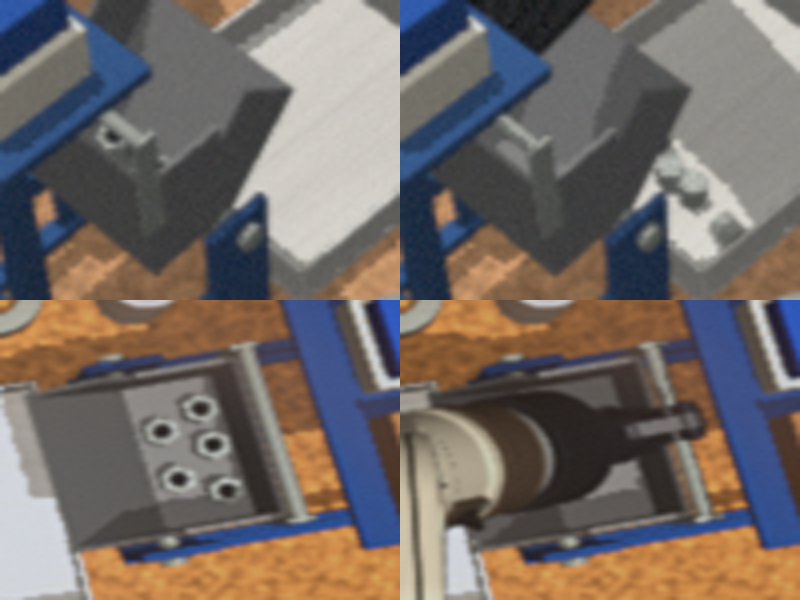

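The bin is empty, nuts are in the tray, and the bin's corners sit at the same pixels as at the start (crop (150,150) against (545,150), less the 400 px offset). Force is rising against the home stop, so I'll relax, open and back out.

```bash
python3 -m crank '0 0 -.001 0 0 0 1;0 0 0 0 0 0 1'
python3 -m crank '0 0 0 0 0 0 .6;0 0 0 0 0 0 .4;0 0 0 0 0 0 .1;0 0 0 0 0 0 .1;0 0 0 0 0 0 .1'
python3 -c "
from h import *
print(theta()); R0=Rt(42); to(BAR+.002*R0.as_matrix()[:,2],R0)"
```

```text
clock: 13.1
eef_pos: [0.5389, -0.1558, 0.2602]
tool_rot: [-0.12, 0.924, -0.356, 0.066]
ft_force: [1.4, -3.1, -3.3]
grip_width: 0.0077
clock: 13.52
eef_pos: [0.54, -0.156, 0.2604]
tool_rot: [-0.119, 0.924, -0.357, 0.067]
ft_force: [0.1, -0.5, -0.7]
grip_width: 0.0384
(np.float64(0.06368390402487023), np.float64(0.14601044577772776))
pos [ 0.54   -0.156   0.2604] toolshift [ 0.0065 -0.0006  0.0095] len 0.011548106699186409
rotvec [-0.0081  0.0482 -0.0042] shift in new axes [ 0.006  -0.0007  0.0098]
```

```bash
python3 -m crank '0 0 -.012 0 0 0 .1;0 0 -.015 0 0 0 .1;0 0 -.02 0 0 0 .1;0 0 -.03 0 0 0 .1;0 0 -.03 0 0 0 .1;0 0 -.035 0 0 0 .1;0 0 -.035 0 0 0 .1;0 0 -.035 0 0 0 .1;0 0 -.035 0 0 0 .1;0 0 0 0 0 0 .1'
python3 -m crank '-.03 0 -.015 0 0 0 .1;-.03 0 -.015 0 0 0 .1;.03 0 -.015 0 0 0 .1;0 0 0 0 0 0 .1'
python3 -c "
from h import *
import cv2
print(st()[0],st()[2]['joint_pos'])
for n in('top','side'):cv2.imwrite(f'pics/{n}6.png',viewer.camera(n)[:,:,::-1])
a=cv2.imread('pics/top6.png')[150:300,215:440]; b=cv2.imread('pics/side6.png')[130:330,140:365]
cv2.imwrite('pics/c6.png',np.hstack([cv2.resize(a,(400,267),interpolation=2),cv2.resize(b,(400,356),interpolation=2)[:267]]))
a=cv2.imread('pics/top6.png')[150:300,215:440]; b=cv2.imread('pics/side6.png')[130:330,140:365]
A=cv2.resize(a,(400,267),interpolation=2);B=cv2.resize(b,(400,356),interpolation=2)
A=np.vstack([A,np.zeros((89,400,3),np.uint8)]);cv2.imwrite('pics/c6.png',np.hstack([A,B]))
# changed pixels vs start around the bin/other objects
for n in('top','side'):
    d=np.abs(cv2.imread(f'pics/{n}6.png').astype(int)-cv2.imread(f'pics/{n}0.png')).max(2)>60; print(n,d.sum())
"
```

```text
clock: 14.35
eef_pos: [0.4864, 0.0045, 0.4459]
tool_rot: [-0.115, 0.925, -0.357, 0.061]
ft_force: [0.1, 0.3, 0.5]
grip_width: 0.0387
clock: 14.68
eef_pos: [0.5117, 0.0451, 0.4643]
tool_rot: [-0.121, 0.923, -0.362, 0.046]
ft_force: [-0.1, -0.4, 2.9]
grip_width: 0.0384
[0.5117 0.0451 0.4643] [ 0.4673  0.3111  0.4545  1.9056 -0.7262  0.2797]
top 49031
side 11786
```

View pics/c6.png

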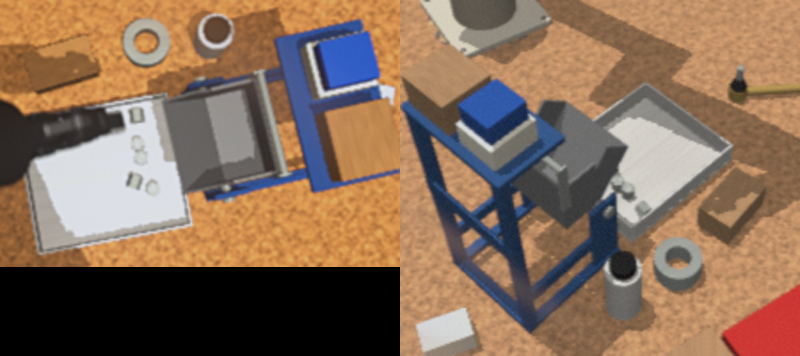

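Five nuts are in the tray at crop (135,115), (137,143), (140,157), (133,181) and (152,187), and the bin is empty. I'll check numerically that the bin is home and the tray hasn't moved.

```bash
python3 -c "
import cv2,numpy as np
def sh(n,x0,x1,y0,y1):
    a,b=[cv2.imread(f'pics/{n}{i}.png',0) for i in(0,6)]
    t=a[y0:y1,x0:x1]; r=cv2.matchTemplate(b[y0-8:y1+8,x0-8:x1+8],t,cv2.TM_CCOEFF_NORMED)
    _,s,_,m=cv2.minMaxLoc(r); print(n,(x0,y0),'shift',m[0]-8,m[1]-8,round(s,3), 'at zero',round(float(r[8,8]),3))
sh('side',222,248,210,258); sh('side',250,272,200,225)   # bin ear, chute
sh('top',356,366,185,210); sh('top',366,380,236,254)     # bar ends
sh('top',228,250,270,296); sh('top',308,330,262,282); sh('side',305,330,200,230) # tray
sh('top',280,315,155,190); sh('top',322,350,152,185); sh('top',228,270,168,204); sh('top',130,195,222,268); sh('top',148,182,150,195); sh('side',145,186,300,335)
"
```

```text
side (222, 210) shift 0 0 0.959 at zero 0.959
side (250, 200) shift 0 0 0.998 at zero 0.998
top (356, 185) shift 0 0 0.999 at zero 0.999
top (366, 236) shift 0 0 1.0 at zero 1.0
top (228, 270) shift 0 0 0.871 at zero 0.871
top (308, 262) shift 0 0 1.0 at zero 1.0
side (305, 200) shift 0 0 0.849 at zero 0.849
top (280, 155) shift 0 0 0.999 at zero 0.999
top (322, 152) shift 0 0 1.0 at zero 1.0
top (228, 168) shift 0 0 0.511 at zero 0.511
top (130, 222) shift 0 -1 0.211 at zero 0.204
top (148, 150) shift 0 0 0.837 at zero 0.837
side (145, 300) shift 0 0 0.999 at zero 0.999
```

```bash
python3 -c "
from workcell import order; print(order.job_done())"
```

```text
the job is handed in; nothing more can be done
None
```

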